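# Shut the tube heater and tip the timer to ten minutes

## Robot

A 6-joint arm with a two-finger parallel gripper is mounted at the origin on the work surface. World frame = base frame: x ahead of the robot, y to its left, z up, the work surface at z = 0. Lengths are in m, angles in rad, forces in N, time in s.
With the tool pointing down it reaches from about 0.3 to 0.75 m from the base axis. Payload 8.5 kg.
Tool frame: the origin (TCP) lies midway between the tips of the shut fingers; the grasp point (between the pads) lies 19 mm behind it; z points along the fingers, y is the direction in which the jaws open and shut (so a half turn about z gives the same grasp; the last joint's range is limited). The gripper opens to 88 mm and grips with 3 to 60 N. Pads are 18 mm wide; open, the fingers measure 123 mm over their backs; the gripper's body (75 mm by 187 mm) begins 45 mm behind the grasp point.
Start: joints at [1.011, 0.381, 1.297, -0, 1.464, -0.215], TCP at [0.186, 0.518, 0.239] pointing down, gripper open.
Joint ranges: [-3.11, 3.11], [-0.89, 2.33], [0.22, 2.48], [-1.42, 4.56], [0.17, 2.85], [-2.88, 2.88]. Speed limits (rad/s): [2.39, 2.39, 3.14, 3.14, 3.14, 3.14].

## Interface

Orientations are given as [roll, pitch, yaw] about the fixed x, y, z axes, in that order (R = Rz(yaw) Ry(pitch) Rx(roll)).
In Python, from bench import status, cams, workorder gives the robot as it stands. The module is installed in compiled form; this text tells all that it offers.
- The arm moves only by the tool play_rows, never from a script. Its argument "steps" is text: rows parted by semicolons, each of 7 numbers parted by spaces: the shift along the world's x, y, z in m, then the turn, a rotation vector about the world's x, y, z in rad, then the closure, from 0 (fully open) to 1 (shut). In form: x y z rx ry rz claw; .... A call has 1 to 8 rows; each row is the pose to reach, as a shift and turn from the pose commanded when the call began; what a row does not reach only later rows make up. A row lasts 1/8 s, in which the tool goes at most 62.5 mm and 10.7 degrees, less where a joint would pass 70% of its speed; a pose out of reach is approached as far as the arm can. A call with a gripper value outside its range is refused whole. The fingers move at their own pace and stop on an object; the grip force is fixed at half the most. Time passes only in rows, so rows that repeat a pose let the fingers close. It gives the time, the measured TCP pose, the force and the opening at its end, in the units of the state.
- status.get_state(): the state, without advancing time (a new reading comes with each control period).
- cams.snapshot(name): name is "side" or "top"; returns the picture (420x560x3 uint8, red, green, blue); there is no depth.
- cams.camera_info(name): a dict with "intrinsics" (3x3 intrinsics, pixels), "T" (4x4, takes a point from camera to world coordinates). Camera axes: x right, y down, z forward; pixel columns grow to the right and rows downward; lengths in m; the calibration is good to about 2 mm. A picture is of the moment at which its call begins. camera_info takes no time and is no camera call.
- workorder.finish_job(): hands the job in, once; it reports no verdict.
The state is a dict: "time": time; "joints": joint angles; "joint_velocities": joint speeds; "effort": joint torques, N m; "position": TCP position; "ee_rot": TCP orientation; "ft_force": force on the tool from outside, world axes, zero at the start; "ft_torque": the same for the moment, N m; "grip_width": opening from 0.0 (shut) to 1.0 (fully open).
Only numpy, scipy, OpenCV 4.12 (cv2) and the standard library are available. Lean on these libraries where they do the work, as an engineer would, in place of code of your own. Each camera call takes 0.05 s, during which the arm holds its last target.

## Task

Start the ten-minute incubation by pushing only, without gripping or lifting anything: first tip the raised clear lid of the tube heater over and push it fully shut, then tip the six-sided timer over on the bench, face by face, until the face with two bars is on top and it lies flat. Push the timer lightly, never squeeze it or pick it up, and leave the rack, bottle, carton and pen where they are; finish with the robot clear of everything.

Things in the scene. Friction and masses are not known exactly. Their poses are not given: they have to be found in the camera images.
- heater: Bench tube heater, fixed: white housing 180 mm front to back, 150 wide, 75 high, sloped blue front panel, clear hinged lid; the metal block with capped tubes under the lid rises to 93 mm. Origin on the bench under the middle of the housing; x from the front to the back, y along the lid's hinge, z up. The back is at x = +85 mm.
- lid_hinge (a point): Middle of the lid's hinge axis, at x = +72 mm, z = 80 mm of the heater. The lid is a shallow upside-down tray, 120 mm from hinge to front edge, 128 mm wide, 28 mm deep. The hinge is at its lower back edge, so the flat outside face lies 28 mm off the hinge: 108 mm above the bench when shut, facing backwards when the lid stands up. A 50 mm wide tab sticks out 11 mm in mid front edge.
- lid (a joint): Opening angle of the clear lid, rad: 0 shut (level), 1.57 straight up, 1.95 the stop, leaning back beyond the hinge. The hinge is stiff (0.11 N m): the lid stays wherever it is left; 1 to 2 N near its front edge moves it.
- timer: Loose tip-over timer, about 130 g: white six-sided prism, 60 mm across flats, faces 34.6 mm wide, 50 mm long. Printed dark bars along the faces, one per five minutes: going round none, 1, 2, 3, 4, 5. Origin: its centre, 30 mm above the bench. x: long axis (display on the -x end). The bare face looks along +z, up at the start; the 1-bar then 2-bar faces follow down the -y side, the 5-bar face is next on the +y side.
- two_bar_face (a point): Middle of the timer's 2-bar face, 30 mm from its origin; 60 mm above the bench when on top. One tip turns the timer 60 degrees about a lower edge, 17.3 mm from mid underside; past 30 degrees it falls onto the next face by itself. Pushed high on its side by a fingertip that rises along the turning arc it tips; pushed low it slides.
- rack: Blue plastic tube rack, 80 x 160 mm and 59 mm high, with three white-capped tubes up to 82 mm; origin under its middle. Leave it alone.
- bottle: Small amber reagent bottle, 42 mm wide, 82 mm high; origin under its middle. Leave it alone.
- carton: Closed kit carton, 100 x 130 x 55 mm; origin under its middle. Leave it alone.
- pen: White marker pen with a black cap, 140 mm long, 14 mm thick, lying along its x; origin under it near its middle. Leave it alone.
Things that resemble listed ones, but are neither listed nor needed, are in the scene too. Leave any purple look-alike of the timer alone.

How it is judged:
On the way, in this order (a step that is already met when the one before it is completed fails the run):
1. the heater's lid is fully shut (value of joint lid below 0.04 rad), for 0.2 s.
2. the timer lies with its two-bar face on top (height (world z) of two_bar_face above 0.0585 m), for 0.2 s.
At the end, for the whole second after the job is handed in: The heater's lid is shut to within 0.04 rad, and the timer lies still and flat on the bench with its two-bar face on top (within about 15 degrees of level) (value of joint lid below 0.04 rad and height (world z) of two_bar_face above 0.0585 m and height (world z) of timer below 0.034 m and linear speed of timer below 0.02 m/s); the robot touches nothing.
It fails at once if the timer is lifted off the bench (its centre above 46 mm; tipping raises it to 35 mm) (height (world z) of timer above 0.046 m).
It fails at once if the timer is squeezed or pressed with more than 25 N (contact force between the fingers and timer above 25 N).
It fails at once if the rack, bottle, carton or pen is moved more than 30 mm from its place (distance of any of rack, bottle, carton, pen from where it was at the start of the episode above 0.03 m).
It also fails if it takes over 59 s, if anything falls off the work surface, if the arm or the gripper's body presses on something with over 40 N, if the wrist force passes 120 N, or if a joint passes its speed limit or range.

## Working session

There is one attempt and no reset: what is moved stays moved. The work goes in short steps, Python scripts to look and compute and a tool call to move; the robot and the scene stay as the last step left them, time stands still between calls to the robot, and variables do not carry over. Pictures are saved under pics/ and viewed, and the job is handed in when it is done.

Besides the shell and the picture viewer there is one more tool, called after "Emit:" as name(argument=value, ...), one argument or row to a line, values as JSON. play_rows: Moves the arm, as the interface text tells. Its arguments: {"type":"object","properties":{"steps":{"type":"string"}},"required":["steps"]}

```bash
mkdir -p pics
python3 - <<'E'
from bench import status,cams
import cv2,numpy as np
s=status.get_state();print(s)
for n in("side","top"):
    im=cams.snapshot(n);cv2.imwrite(f"pics/{n}0.png",im[:,:,::-1]);i=cams.camera_info(n);print(n,np.round(i["intrinsics"],1).tolist(),np.round(i["T"],4).tolist())
E
```

```text
{'time': 0.0, 'joints': array([ 1.01071445e+00,  3.81188161e-01,  1.29823667e+00, -4.66616830e-06,
        1.46360133e+00, -2.15310780e-01]), 'joint_velocities': array([-0.00112485,  0.00064366, -0.00073458, -0.00027368, -0.00220678,
       -0.00067902]), 'effort': array([ 7.94655825e-04, -4.37930453e+01, -2.24557668e+01,  7.14017660e-02,
        3.52665014e-02, -1.20722216e-04]), 'position': array([0.18574898, 0.51739229, 0.2381501 ]), 'ee_rot': array([-3.14019125e+00, -3.01738793e-04,  2.79682185e+00]), 'ft_force': array([0.1568433 , 0.04249895, 0.29126062]), 'ft_torque': array([-0.02724246,  0.00062507, -0.00114528]), 'grip_width': 0.9980744030068371}
side [[447.4, 0.0, 280.2], [0.0, 447.4, 215.0], [0.0, 0.0, 1.0]] [[0.9992, -0.0367, 0.0162, 0.5224], [-0.0374, -0.704, 0.7092, -0.8367], [-0.0146, -0.7093, -0.7048, 0.8996], [0.0, 0.0, 0.0, 1.0]]
top [[387.9, 0.0, 284.6], [0.0, 387.9, 209.3], [0.0, 0.0, 1.0]] [[0.0025, -0.9944, 0.1058, 0.4427], [-0.9999, -0.0039, -0.0129, -0.0049], [0.0133, -0.1058, -0.9943, 1.1139], [0.0, 0.0, 0.0, 1.0]]
```

View pics/side0.png

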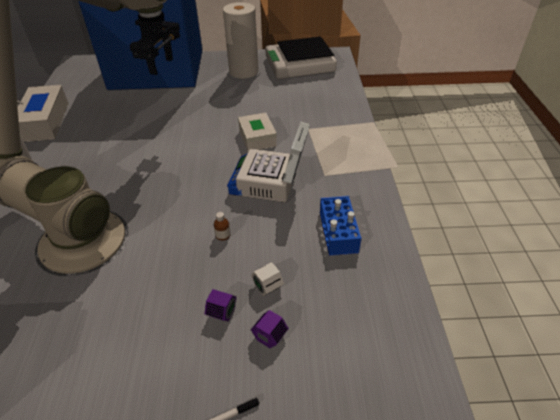

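View pics/top0.png

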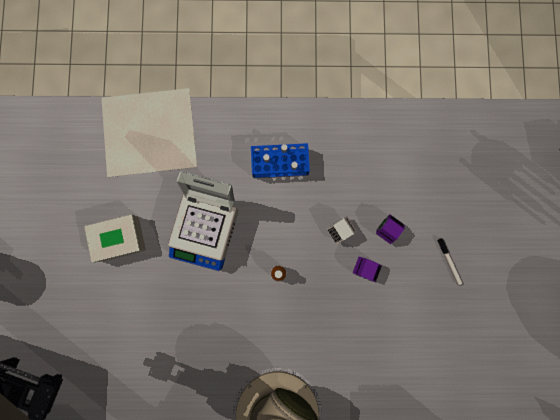

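The white timer is at top (341,230) and side (267,278). The purple look-alikes are at top (391,229) and (368,269), so I leave those. The heater is at top (203,228), with its lid hinge on the far (+x) side. Next I'll enlarge these areas.

Run:
```python
import cv2,numpy as np
s=cv2.imread("pics/side0.png");t=cv2.imread("pics/top0.png")
R=lambda im,x,y,w,h,k:cv2.resize(im[y:y+h,x:x+w],None,fx=k,fy=k,interpolation=cv2.INTER_CUBIC)
a=R(t,300,200,120,90,4);b=R(s,190,250,120,100,4)
c=np.zeros((400,960,3),np.uint8)
cv2.imwrite("pics/c1.png",cv2.resize(np.hstack([R(t,310,205,50,50,8),R(s,242,253,50,50,8)]),(800,400)))
cv2.imwrite("pics/c2.png",np.hstack([R(t,155,165,100,110,4),R(s,220,115,100,110,4)]))
```

```text
(no output)
```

View pics/c1.png

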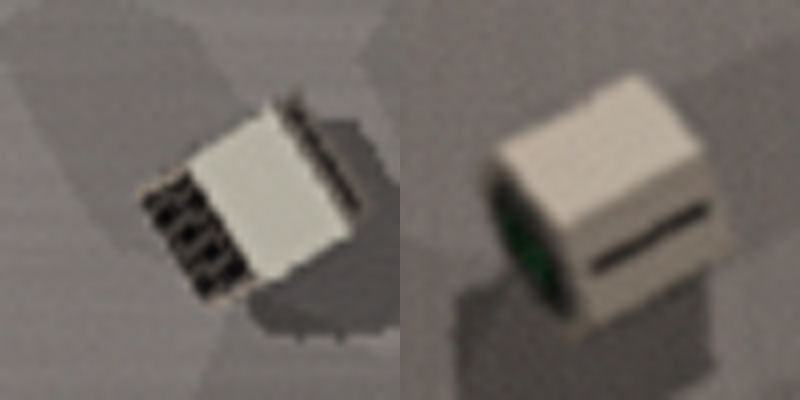

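View pics/c2.png

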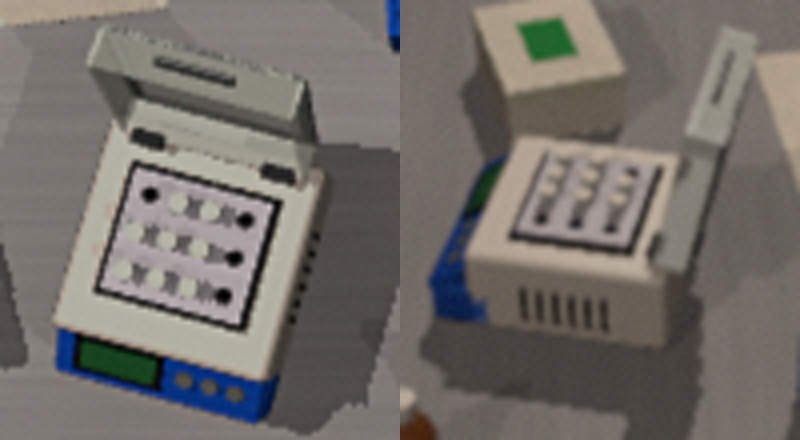

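Both crops agree. The white timer has its bare face up, the 1-bar face on the right (-y) and the 5-bar face on the left. It has to roll towards the upper-left (+y), pushed from the 1-bar side. The lid leans back on the +x side of the heater. Next I measure.

```bash
cat > h.py <<'E'
import numpy as np,cv2
from bench import cams
I={n:cams.camera_info(n) for n in("side","top")}
def ray(n,p):
    K=np.array(I[n]["intrinsics"]);T=np.array(I[n]["T"])
    d=T[:3,:3]@np.linalg.solve(K,[p[0],p[1],1.]);return T[:3,3],d
def onz(n,p,z):
    o,d=ray(n,p);return o+d*(z-o[2])/d[2]
def tri(pt,ps):
    o1,d1=ray("top",pt);o2,d2=ray("side",ps)
    s=np.linalg.lstsq(np.c_[d1,-d2],o2-o1,rcond=None)[0]
    a=o1+s[0]*d1;b=o2+s[1]*d2;return (a+b)/2,np.linalg.norm(a-b)
def proj(n,P):
    K=np.array(I[n]["intrinsics"]);T=np.array(I[n]["T"])
    c=T[:3,:3].T@(np.array(P)-T[:3,3]);q=K@c;return q[:2]/q[2]
E
python3 - <<'E'
from h import *
np.set_printoptions(precision=4,suppress=True)
t=cv2.imread("pics/top0.png");s=cv2.imread("pics/side0.png")
def quad(im,x,y,w,h,lo):
    g=im[y:y+h,x:x+w].min(2); g=cv2.resize(g,None,fx=8,fy=8,interpolation=cv2.INTER_CUBIC)
    m=(g>lo).astype(np.uint8);c=max(cv2.findContours(m,0,1)[0],key=cv2.contourArea)
    r=cv2.minAreaRect(c);b=cv2.boxPoints(r);hu=cv2.approxPolyDP(c,20,True)[:,0]
    f=lambda q:(q+.5)/8-.5+np.array([x,y])
    print(cv2.contourArea(c)/64);return f(b),f(hu.astype(float))
b,hu=quad(t,310,205,50,50,165);print("timer top",hu)
P=np.array([onz("top",p,.06)[:2] for p in b]);print(P,P.mean(0),[np.linalg.norm(P[i]-P[i-1]) for i in range(4)],[np.degrees(np.arctan2(*(P[i]-P[i-1])[::-1])) for i in range(4)])
b2,hu2=quad(s,242,253,50,50,150);print("side",hu2)
for th in(): pass
# top face corners by two views (crop picks, scale 8): order far-left.. 
Tt=[(190,160),(270,100),(355,235),(255,280)];Ss=[(495,150),(635,75),(705,150),(565,225)]
f=lambda q,o,k:((q[0]+.5)/k-.5+o[0],(q[1]+.5)/k-.5+o[1])
# top: lowerright(355,235)= near -x,-y corner ; side
for n,a,c in(("+x+y",Tt[0],None),):pass
pairs=[("+x -y",(270,100),(705,150)),("-x -y",(355,235),(565,225)),("-x +y",(255,280),(495,150)),("+x +y",(190,160),(635,75))]
for n,a,c in pairs:
    print(n,*tri(f(a,(310,205),8),f((c[0]-400,c[1]),(242,253),8)))
# heater housing top
for n,a,c in[("FR",(275,380),(470,255)),("BR",(325,180),(668,275)),("FL",(58,325),(515,140)),("hinge1",(148,138),None),("hinge2",(278,172),(657,245)),("lidL",(100,30),(755,40)),("lidR",(310,85),(713,150))]:
    A=f(a,(155,165),4)
    print(n,onz("top",A,.075 if n[0]!='h' else .08),*(tri(A,f((c[0]-400,c[1]),(220,115),4)) if c else ()))
E
```

```text
6.78125
timer top [[336.1875 227.3125]
 [340.5625 235.3125]]
[[ 0.504  -0.1562]
 [ 0.5066 -0.1598]
 [ 0.4866 -0.1739]
 [ 0.4841 -0.1704]] [ 0.4953 -0.1651] [np.float64(0.024454926309982247), np.float64(0.004348014848750882), np.float64(0.02446219474089844), np.float64(0.004340058719505112)] [np.float64(35.32558281980255), np.float64(-54.47310441254156), np.float64(-144.69300661603683), np.float64(125.43132625468856)]
186.2734375
side [[271.3125 263.1875]
 [255.3125 271.1875]
 [261.8125 279.4375]
 [277.6875 271.1875]]
+x -y [ 0.5339 -0.1793  0.0587] 0.0008963153461583819
-x -y [ 0.4901 -0.207   0.0614] 0.003696586900358476
-x +y [ 0.4721 -0.1739  0.0558] 0.0019102175727419564
+x +y [ 0.5135 -0.1514  0.0606] 0.00016134239714482275
FR [0.4186 0.1436 0.075 ] [0.4216 0.1433 0.0786] 0.005857582136881714
BR [0.552  0.1126 0.075 ] [0.5578 0.1125 0.0791] 0.012410167761954423
FL [0.4545 0.2881 0.075 ] [0.4543 0.2894 0.0702] 0.0005127075465393966
hinge1 [0.5793 0.2309 0.08  ]
hinge2 [0.5567 0.1435 0.08  ] [0.557  0.1433 0.0819] 0.0010674260451497637
lidL [0.6536 0.2665 0.075 ] [0.6313 0.2369 0.1883] 0.0012646984031064207
lidR [0.6166 0.1238 0.075 ] [0.5955 0.1094 0.1897] 0.003597463707316712
```

The measurements fit the given sizes: timer corners at z≈0.059, centre (0.502,-0.178), yaw ≈30°. Heater yaw is ≈-14°, housing width comes out at 149 mm, and the lid corner is 120 mm from the hinge at about 1.95 rad. I'll move behind the lid with the jaws shut.

Emit:
play_rows(
  steps="0.03 -0.02 0.05 0 0 0 1; 0.08 -0.06 0.09 0 0 0.03 1; 0.13 -0.1 0.09 0 0 0.05 1; 0.18 -0.135 0.09 0 0 0.097 1; 0.23 -0.17 0.09 0 0 0.097 1; 0.28 -0.205 0.09 0 0 0.097 1; 0.33 -0.24 0.09 0 0 0.097 1; 0.38 -0.28 0.09 0 0 0.097 1",
)

```text
time: 1.1
position: [0.5607, 0.2414, 0.3283]
ee_rot: [-3.141, -0.001, 2.894]
ft_force: [0.5, 0.6, 0.4]
grip_width: 0.114
```

Emit:
play_rows(
  steps="0.045 -0.035 0 0 0 0 1; 0.09 -0.07 0 0 0 0 1; 0.104 -0.08 0 0 0 0 1; 0.104 -0.08 0 0 0 0 1",
)

```text
time: 1.6
position: [0.6639, 0.1619, 0.3273]
ee_rot: [-3.141, -0.002, 2.892]
ft_force: [-0.5, 0.6, -0.4]
grip_width: 0.007
```

Run:
```python
from h import *
from bench import status
s=status.get_state();print(s["time"],s["position"],s["ee_rot"],s["ft_force"],s["grip_width"],s["joints"])
a=cams.snapshot("side")[80:290,180:460];b=cams.snapshot("top")[100:310,120:400]
cv2.imwrite("pics/b1.png",cv2.resize(np.vstack([a,b]),None,fx=1.4,fy=1.4)[:,:,::-1])
```

```text
1.6 [0.66392635 0.16190915 0.32732052] [-3.14098447e+00 -1.91524807e-03  2.89211889e+00] [-0.53482644  0.60030682 -0.35389529] 0.0074130948919131304 [ 6.63937845e-02  6.11107013e-01  6.53853993e-01  1.76916244e-05
  1.87864107e+00 -1.25492402e+00]
```

View pics/b1.png

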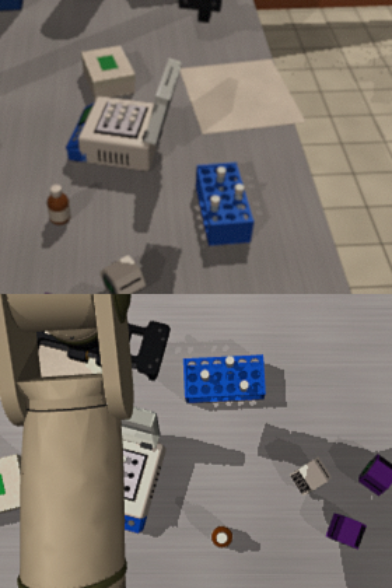

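Emit:
play_rows(
  steps="0.005 -0.001 -0.04 0 0 0 1; 0.005 -0.001 -0.08 0 0 0 1; 0.005 -0.001 -0.12 0 0 0 1; 0.005 -0.001 -0.165 0 0 0 1; 0.005 -0.001 -0.165 0 0 0 1",
)

```text
time: 2.33
position: [0.6662, 0.1628, 0.1614]
ee_rot: [-3.14, -0.006, 2.895]
ft_force: [0.6, -0.2, 0.8]
grip_width: 0.008
```

Run:
```python
from h import *
a=cams.snapshot("side")[80:230,180:400]
cv2.imwrite("pics/b2.png",cv2.resize(a,None,fx=3,fy=3)[:,:,::-1])
```

```text
(no output)
```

View pics/b2.png

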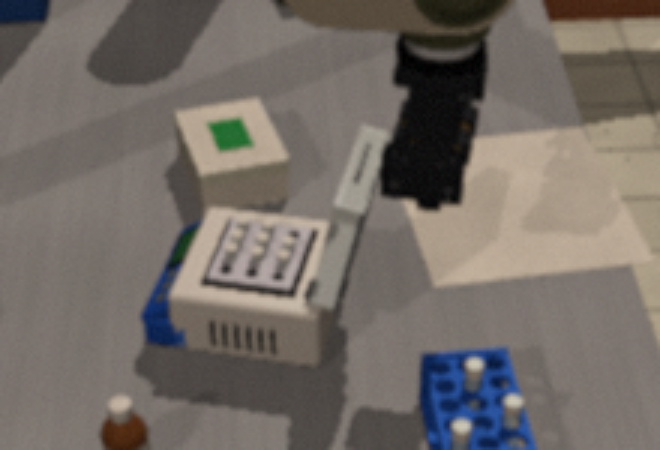

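Emit:
play_rows(
  steps="-0.032 0.008 0 0 0 0 1; -0.05 0.0125 0.005 0 0 0 1; -0.066 0.0165 0.009 0 0 0 1; -0.079 0.02 0.012 0 0 0 1; -0.092 0.023 0.013 0 0 0 1; -0.105 0.0265 0.012 0 0 0 1; -0.117 0.03 0.01 0 0 0 1; -0.117 0.03 0.01 0 0 0 1",
)

```text
time: 3.38
position: [0.5502, 0.1921, 0.1734]
ee_rot: [-3.141, -0.002, 2.894]
ft_force: [0.8, 0.4, -0.2]
grip_width: 0.006
```

Run:
```python
from h import *
a=cams.snapshot("side")[80:230,180:400]
cv2.imwrite("pics/b3.png",cv2.resize(a,None,fx=3,fy=3)[:,:,::-1])
```

```text
(no output)
```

View pics/b3.png

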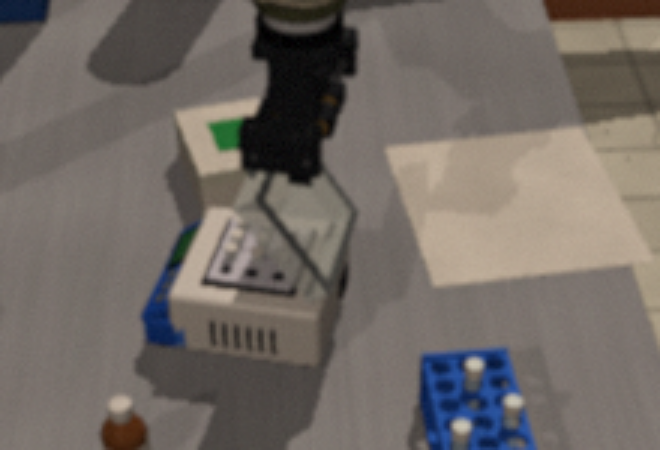

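Emit:
play_rows(
  steps="-0.014 0.0035 -0.006 0 0 0 1; -0.026 0.0065 -0.014 0 0 0 1; -0.041 0.0105 -0.025 0 0 0 1; -0.052 0.013 -0.04 0 0 0 1; -0.058 0.0145 -0.048 0 0 0 1; -0.061 0.0155 -0.056 0 0 0 1; -0.064 0.016 -0.062 0 0 0 1; -0.064 0.016 -0.064 0 0 0 1",
)

```text
time: 4.42
position: [0.4872, 0.2078, 0.1095]
ee_rot: [-3.141, -0.0, 2.894]
ft_force: [-0.3, 0.6, 1.1]
grip_width: 0.01
```

Run:
```python
from h import *
a=cams.snapshot("side")[80:230,180:400]
cv2.imwrite("pics/b4.png",cv2.resize(a,None,fx=3,fy=3)[:,:,::-1])
```

```text
(no output)
```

View pics/b4.png

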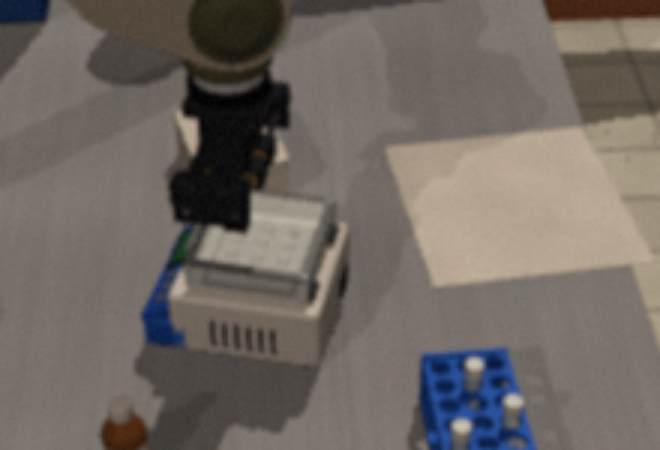

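The lid is almost level. I'll press down gently until the force rises.

Emit:
play_rows(
  steps="0 0 -0.003 0 0 0 1; 0 0 -0.005 0 0 0 1; 0 0 -0.005 0 0 0 1",
)

```text
time: 4.85
position: [0.4877, 0.2079, 0.1081]
ee_rot: [3.14, 0.003, 2.894]
ft_force: [-10.5, -2.5, 31.2]
grip_width: 0.004
```

The force reached 31 N with the tip at z=0.108, which is the stated height of the shut lid, so it is seated. I'll retreat and move behind the timer's 1-bar side.

Emit:
play_rows(
  steps="0 0 0.05 0 0 0 1; 0 -0.03 0.1 0 0 0 1; 0.005 -0.08 0.12 0 0 -0.12 1; 0.01 -0.13 0.12 0 0 -0.25 1; 0.015 -0.18 0.12 0 0 -0.4 1; 0.02 -0.23 0.12 0 0 -0.55 1; 0.025 -0.28 0.12 0 0 -0.7 1; 0.03 -0.33 0.12 0 0 -0.79 1",
)

```text
time: 5.85
position: [0.5173, -0.124, 0.225]
ee_rot: [3.141, 0.001, 2.1]
ft_force: [0.1, 1.0, 0.4]
grip_width: 0.006
```

Emit:
play_rows(
  steps="0.006 -0.05 -0.02 0 0 0 1; 0.012 -0.1 -0.05 0 0 0 1; 0.012 -0.103 -0.1 0 0 0 1; 0.012 -0.103 -0.1 0 0 0 1",
)

```text
time: 6.35
position: [0.5279, -0.2249, 0.1221]
ee_rot: [-3.139, -0.006, 2.103]
ft_force: [0.3, -0.6, 0.3]
grip_width: 0.005
```

Run:
```python
from h import *
from bench import status
s=status.get_state();print(s["time"],s["position"],s["ee_rot"],s["ft_force"],s["joints"])
a=cams.snapshot("side");b=cams.snapshot("top")
cv2.imwrite("pics/d1.png",np.vstack([cv2.resize(a[110:360,180:380],(400,500)),cv2.resize(b[160:210,160:200],(400,100))])[:,:,::-1])
cv2.imwrite("pics/d1t.png",cv2.resize(b[150:300,150:430],None,fx=2.5,fy=2.5)[:,:,::-1])
```

```text
6.35 [ 0.52785959 -0.22485915  0.12206017] [-3.13869337 -0.00629189  2.10272707] [ 0.25299386 -0.56341593  0.26810391] [-6.08946658e-01  5.31265229e-01  1.40318792e+00 -1.39083747e-05
  1.21406723e+00 -1.14088162e+00]
```

View pics/d1.png

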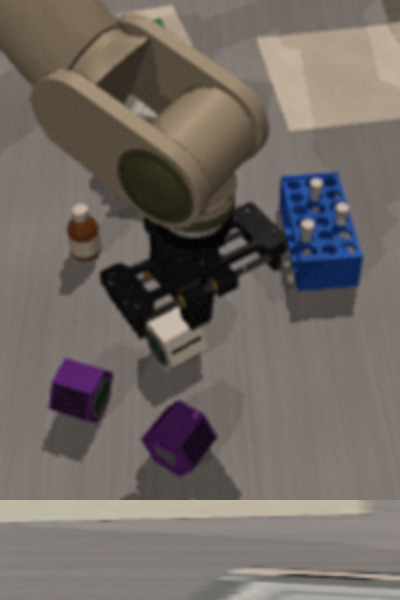

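View pics/d1t.png

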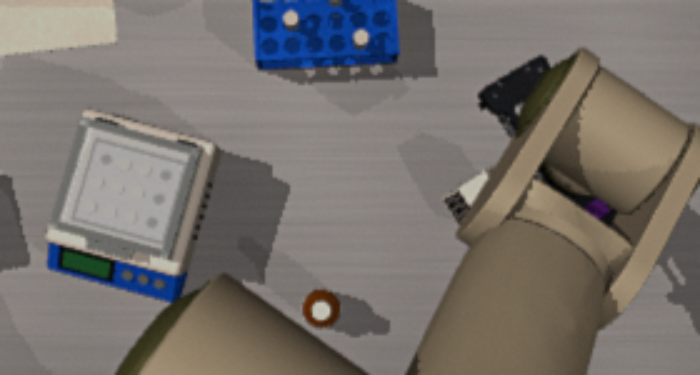

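The lid looks shut in the top view, at about (130,190) in the crop. The fingertip is above and behind the timer on its -y side, clear of the purple blocks and the rack. I'll go down to z≈0.052.

Emit:
play_rows(
  steps="0 0 -0.035 0 0 0 1; 0 0 -0.067 0 0 0 1; 0 0 -0.067 0 0 0 1",
)

```text
time: 6.82
position: [0.5295, -0.2246, 0.0584]
ee_rot: [-3.141, -0.0, 2.105]
ft_force: [-0.1, 0.7, -0.1]
grip_width: 0.002
```

Run:
```python
from h import *
a=cams.snapshot("side")
cv2.imwrite("pics/d2.png",cv2.resize(a[220:360,180:340],None,fx=4,fy=4)[:,:,::-1])
```

```text
(no output)
```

View pics/d2.png

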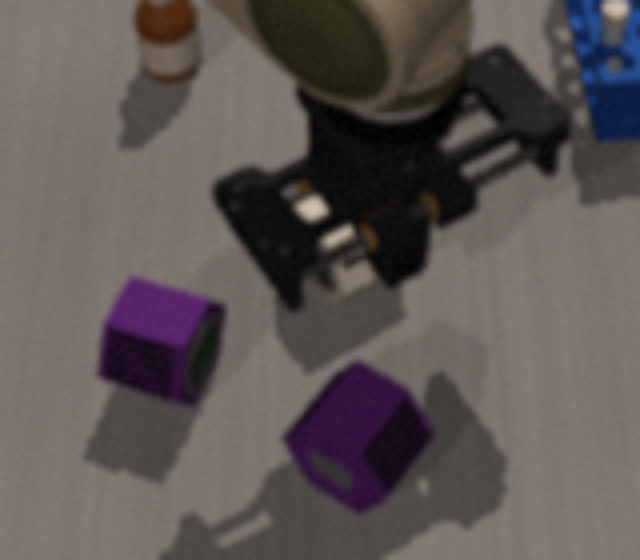

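Run:
```python
from h import *
for P in[(.5295,-.2246,.0584),(.502,-.178,.06),(.502,-.178,0.03)]:
    q=proj("side",P);print(q,(q-[180,220])*4)
```

```text
[278.6721598  287.08912704] [394.6886392  268.35650818]
[266.35947592 271.02825287] [345.43790369 204.11301149]
[266.81214528 278.74713975] [347.24858113 234.98855898]
```

Emit:
play_rows(
  steps="-0.006 0.01 -0.006 0 0 0 1; -0.0115 0.0195 -0.006 0 0 0 1; -0.0135 0.023 -0.004 0 0 0 1; -0.0157 0.0267 -0.0015 0 0 0 1; -0.0175 0.03 0.0005 0 0 0 1; -0.0193 0.0328 0.002 0 0 0 1; -0.0193 0.0328 0.002 0 0 0 1",
)

```text
time: 7.75
position: [0.51, -0.1924, 0.06]
ee_rot: [3.141, 0.0, 2.104]
ft_force: [0.0, -1.2, 1.3]
grip_width: 0.005
```

Run:
```python
from h import *
a=cams.snapshot("side");b=cams.snapshot("top")
cv2.imwrite("pics/d3.png",np.vstack([cv2.resize(a[240:310,210:310],None,fx=6,fy=6),cv2.resize(b[205:255,300:400],(600,180))])[:,:,::-1])
```

```text
(no output)
```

View pics/d3.png

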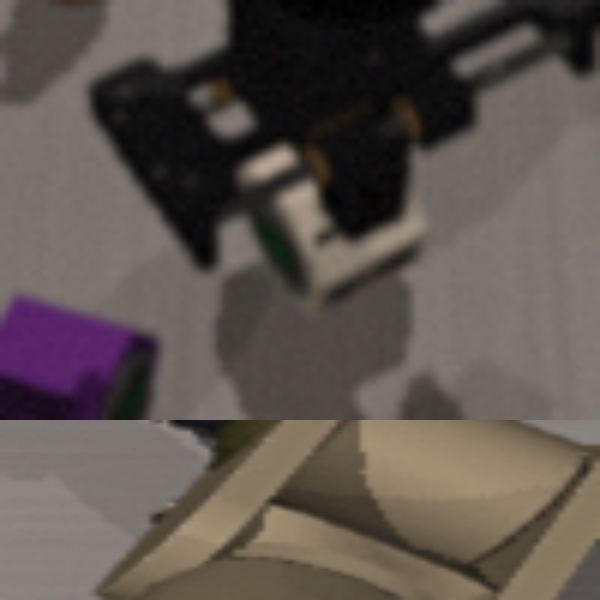

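The timer is tipping: the 1-bar face is turning upward. I'll continue along the arc.

Emit:
play_rows(
  steps="-0.002 0.0033 0.0015 0 0 0 1; -0.0039 0.0066 0.0025 0 0 0 1; -0.006 0.0104 0.0035 0 0 0 1; -0.0084 0.0142 0.0042 0 0 0 1; -0.0107 0.0181 0.0046 0 0 0 1; -0.013 0.022 0.0047 0 0 0 1; -0.015 0.0255 0.005 0 0 0 1; -0.015 0.0255 0.008 0 0 0 1",
)

```text
time: 8.85
position: [0.4945, -0.1662, 0.0674]
ee_rot: [-3.141, -0.002, 2.104]
ft_force: [-0.1, 0.6, 0.3]
grip_width: 0.004
```

Run:
```python
from h import *
a=cams.snapshot("side")
cv2.imwrite("pics/d4.png",cv2.resize(a[230:310,200:310],None,fx=6,fy=6)[:,:,::-1])
```

```text
(no output)
```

View pics/d4.png

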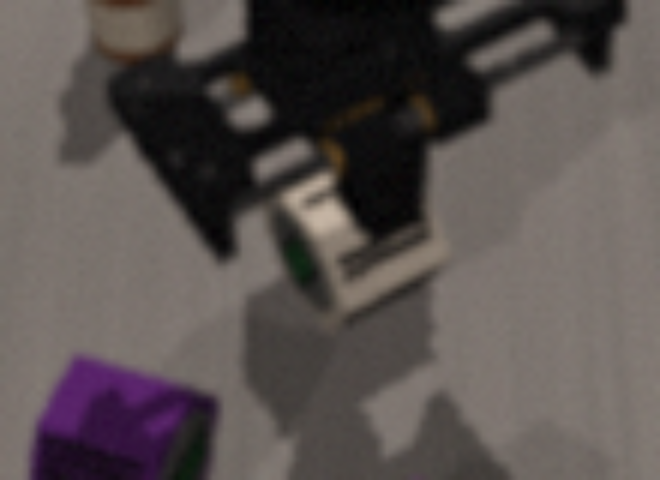

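One tip is done: the 1-bar face is on top and the 2-bar face is on the near side. I'll rise and measure again.

Emit:
play_rows(
  steps="0 0 0.04 0 0 0 1; 0.01 -0.018 0.08 0 0 0 1; 0.02 -0.034 0.13 0 0 0 1; 0.02 -0.034 0.13 0 0 0 1",
)

```text
time: 9.4
position: [0.5165, -0.2023, 0.2008]
ee_rot: [3.138, 0.006, 2.103]
ft_force: [-0.5, -0.5, -0.9]
grip_width: 0.004
```

Run:
```python
from h import *
a=cams.snapshot("side");b=cams.snapshot("top")
cv2.imwrite("pics/e1s.png",a[:,:,::-1]);cv2.imwrite("pics/e1t.png",b[:,:,::-1])
for q in[(.502-.0346*.508,-.178+.0346*.862,.03)]: print(proj("side",q),proj("top",q))
cv2.imwrite("pics/e1.png",np.hstack([cv2.resize(a[240:290,235:285],(400,400)),cv2.resize(b[205:255,305:355],(400,400))])[:,:,::-1])
```

```text
[259.47418154 269.26588351] [330.75605256 235.72264359]
```

View pics/e1.png

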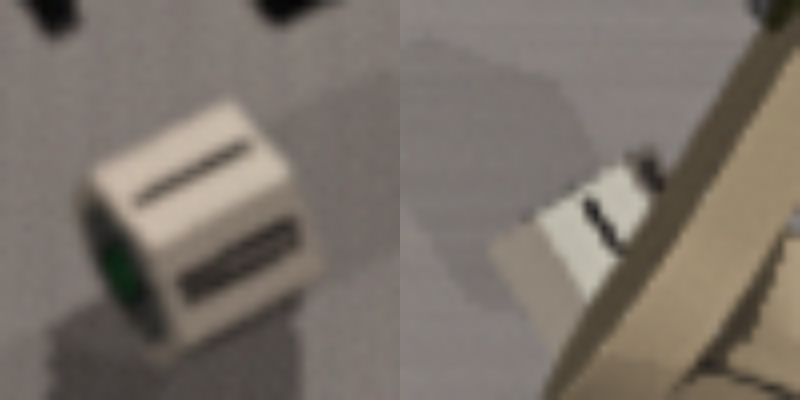

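Run:
```python
from h import *
np.set_printoptions(precision=4,suppress=True)
f=lambda q,o:((q[0]+.5)/8-.5+o[0],(q[1]+.5)/8-.5+o[1])
def go(S,o):
    P=np.array([onz("side",f(q,o),.06)[:2] for q in S]);print(P.mean(0),[np.degrees(np.arctan2(*d[::-1])) for d in(P[1]-P[0],P[2]-P[3])],np.linalg.norm(P[1]-P[0]),np.linalg.norm(P[3]-P[0]))
go([(95,150),(235,75),(305,150),(165,225)],(242,253))
go([(90,185),(235,100),(290,165),(150,240)],(235,240))
print(tri(f((540,215) and (140,215),(305,205)),f((90,185),(235,240))), tri(f((225,160),(305,205)),f((235,100),(235,240))))
```

```text
[ 0.5026 -0.1786] [np.float64(32.159730065273465), np.float64(31.419932491492975)] 0.049643589885352654 0.035031733335328344
[ 0.4836 -0.1467] [np.float64(35.45715326253883), np.float64(32.25747752214506)] 0.054048659198867754 0.02840990784004552
(array([ 0.4734, -0.1265,  0.0356]), np.float64(0.04564108029282314)) (array([ 0.5047, -0.1459,  0.0927]), np.float64(0.01357798322033167))
```

The timer moved 35–37 mm along its roll direction with no noticeable slide. The new centre is ≈(0.484,-0.148), and the sides and yaw are consistent. I'll descend behind it again.

Emit:
play_rows(
  steps="0 0 -0.05 0 0 0 1; 0 0 -0.1 0 0 0 1; 0 0 -0.145 0 0 0 1; 0 0 -0.145 0 0 0 1; 0 0 -0.145 0 0 0 1",
)

```text
time: 10.12
position: [0.5153, -0.2009, 0.0537]
ee_rot: [3.141, 0.001, 2.104]
ft_force: [0.4, -0.4, 0.4]
grip_width: 0.008
```

Emit:
play_rows(
  steps="-0.0077 0.0129 -0.0015 0 0 0 1; -0.0155 0.0257 -0.0015 0 0 0 1; -0.0175 0.0291 0.001 0 0 0 1; -0.0196 0.0326 0.003 0 0 0 1; -0.0214 0.0356 0.005 0 0 0 1; -0.0233 0.0387 0.0065 0 0 0 1; -0.0233 0.0387 0.0065 0 0 0 1",
)

```text
time: 11.0
position: [0.4918, -0.1622, 0.0595]
ee_rot: [3.141, 0.001, 2.104]
ft_force: [1.6, -0.3, 2.6]
grip_width: 0.007
```

Run:
```python
from h import *
a=cams.snapshot("side")
cv2.imwrite("pics/f1.png",cv2.resize(a[230:310,200:310],None,fx=6,fy=6)[:,:,::-1])
```

```text
(no output)
```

View pics/f1.png

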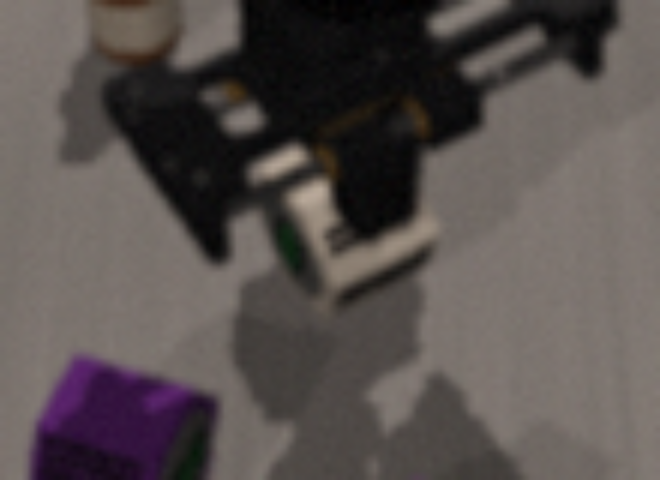

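It's tipping as before, so I'll continue along the arc.

Emit:
play_rows(
  steps="-0.002 0.0033 0.0015 0 0 0 1; -0.004 0.0066 0.0027 0 0 0 1; -0.006 0.0103 0.0038 0 0 0 1; -0.0085 0.0142 0.0047 0 0 0 1; -0.0108 0.018 0.005 0 0 0 1; -0.0132 0.022 0.0052 0 0 0 1; -0.0153 0.0255 0.0055 0 0 0 1; -0.0153 0.0255 0.009 0 0 0 1",
)

```text
time: 12.05
position: [0.4757, -0.1359, 0.068]
ee_rot: [-3.141, -0.002, 2.104]
ft_force: [0.8, 0.5, 0.0]
grip_width: 0.003
```

Run:
```python
from h import *
a=cams.snapshot("side")
cv2.imwrite("pics/f2.png",cv2.resize(a[230:310,200:310],None,fx=6,fy=6)[:,:,::-1])
```

```text
(no output)
```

View pics/f2.png

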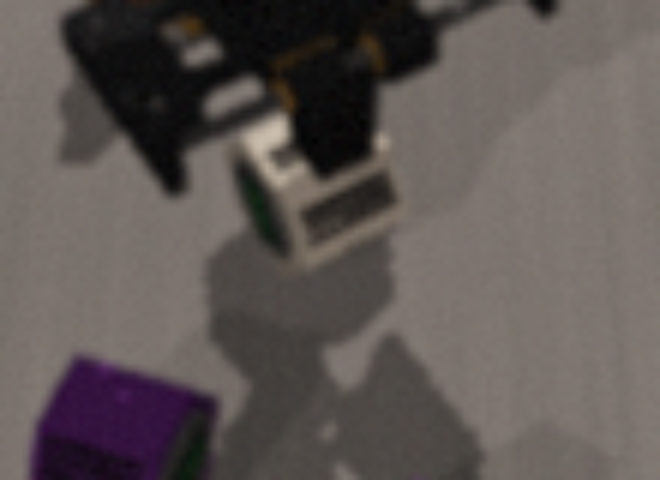

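The 2-bar face is on top and the 3-bar face on the side. I'll back away up and out, to the open area in +x.

Emit:
play_rows(
  steps="0 0 0.04 0 0 0 1; 0 0 0.09 0 0 0 1; 0.01 -0.03 0.14 0 0 0 1; 0.02 -0.08 0.16 0 0 0 1; 0.03 -0.13 0.17 0 0 0 1; 0.03 -0.18 0.17 0 0 0 1; 0.03 -0.22 0.17 0 0 0 1; 0.03 -0.22 0.17 0 0 0 1",
)

```text
time: 13.1
position: [0.5057, -0.3588, 0.2369]
ee_rot: [-3.141, -0.002, 2.101]
ft_force: [-0.2, 0.5, 0.3]
grip_width: 0.002
```

Run:
```python
from h import *
from bench import status
s=status.get_state();print(s["time"],s["position"],s["ft_force"],s["joint_velocities"])
a=cams.snapshot("side");b=cams.snapshot("top")
cv2.imwrite("pics/g1s.png",a[:,:,::-1]);cv2.imwrite("pics/g1t.png",b[:,:,::-1])
def R(im,x,y,w,h):return cv2.resize(im[y:y+h,x:x+w],(400,300),interpolation=cv2.INTER_CUBIC)
cv2.imwrite("pics/g1.png",np.vstack([np.hstack([R(a,228,235,60,45),R(b,290,220,60,45)]),np.hstack([R(a,210,110,120,90),R(b,150,170,120,90)])])[:,:,::-1])
```

```text
13.1 [ 0.50568194 -0.35879246  0.23692622] [-0.19407012  0.53739636  0.33287269] [ 0.04971631 -0.03586191  0.04559267  0.01058051 -0.00238079  0.01969315]
```

View pics/g1.png

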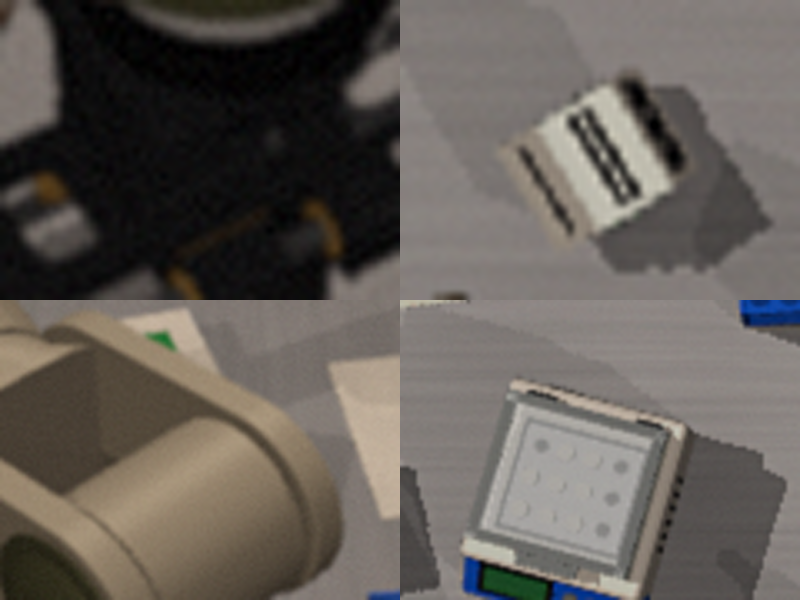

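View pics/g1t.png

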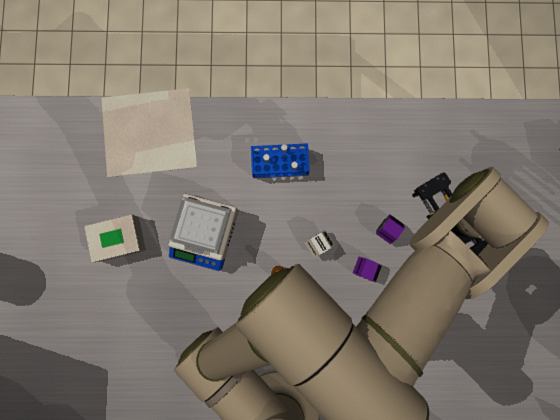

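View pics/g1s.png

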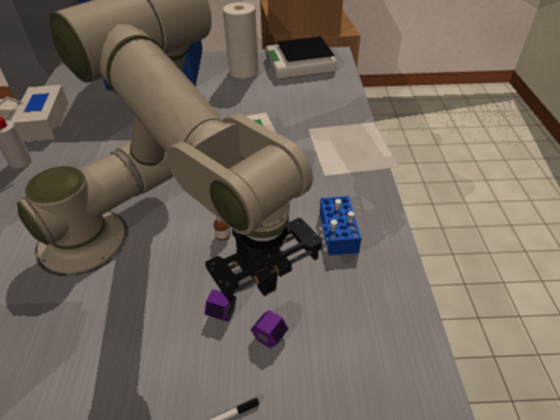

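The top view shows two bars on the upper face at (319,243), with 1 bar to its left and 3 bars to its right. The lid looks level. The arm blocks the side view, so I'll swing it high back towards the start pose to check both from the side.

Emit:
play_rows(
  steps="0 0.02 0.05 0 0 0 1; -0.01 0.06 0.1 0 0 0.1 1; -0.02 0.11 0.13 0 0 0.2 1; -0.04 0.16 0.13 0 0 0.3 1; -0.06 0.21 0.13 0 0 0.4 1; -0.08 0.26 0.13 0 0 0.5 1; -0.1 0.31 0.13 0 0 0.6 1; -0.12 0.36 0.13 0 0 0.7 1",
)

```text
time: 14.2
position: [0.3845, 0.0059, 0.3683]
ee_rot: [3.141, 0.0, 2.808]
ft_force: [-0.3, 0.8, -0.4]
grip_width: 0.004
```

Emit:
play_rows(
  steps="-0.02 0.05 0 0 0 0.05 1; -0.04 0.1 0 0 0 0.05 1; -0.06 0.15 0 0 0 0.05 1; -0.08 0.2 0 0 0 0.05 1; -0.1 0.25 0 0 0 0.05 1; -0.13 0.3 0 0 0 0.05 1; -0.16 0.35 0 0 0 0.05 1; -0.18 0.4 0 0 0 0.05 1",
)

```text
time: 15.2
position: [0.2032, 0.4047, 0.3686]
ee_rot: [3.141, 0.0, 2.856]
ft_force: [0.9, 0.1, 1.0]
grip_width: 0.005
```

Emit:
play_rows(
  steps="-0.02 0.05 0 0 0 0 1; -0.03 0.08 0 0 0 0 1; -0.03 0.08 0 0 0 0 1; -0.03 0.08 0 0 0 0 1",
)

```text
time: 15.7
position: [0.1758, 0.4826, 0.3684]
ee_rot: [-3.141, 0.0, 2.854]
ft_force: [0.2, 0.2, 0.1]
grip_width: 0.004
```

Run:
```python
from h import *
from bench import status
s=status.get_state();print(s["time"],s["position"],s["ft_force"],abs(s["joint_velocities"]).max())
a=cams.snapshot("side");b=cams.snapshot("top")
cv2.imwrite("pics/h1s.png",a[:,:,::-1]);cv2.imwrite("pics/h1t.png",b[:,:,::-1])
def R(im,x,y,w,h):return cv2.resize(im[y:y+h,x:x+w],(400,300),interpolation=cv2.INTER_CUBIC)
cv2.imwrite("pics/h1.png",np.vstack([np.hstack([R(a,228,235,60,45),R(b,290,220,60,45)]),np.hstack([R(a,210,110,120,90),R(b,150,170,120,90)])])[:,:,::-1])
```

```text
15.7 [0.17577892 0.48257093 0.36840115] [0.24363373 0.18901208 0.13537988] 0.020511337693537027
```

View pics/h1.png

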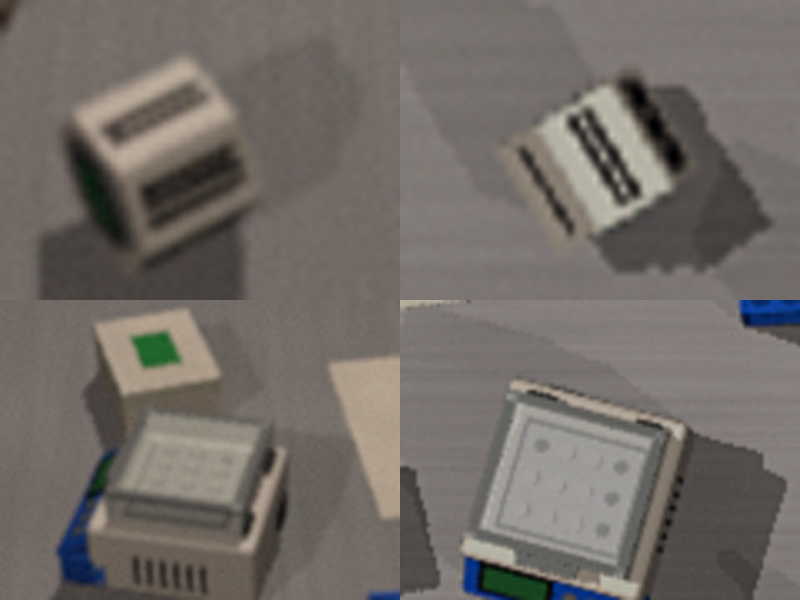

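View pics/h1s.png

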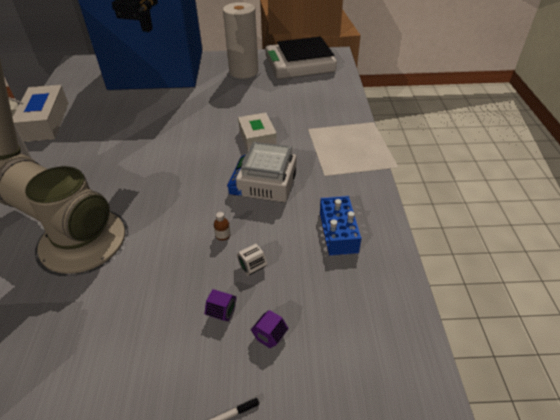

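Run:
```python
from h import *
np.set_printoptions(precision=4,suppress=True)
k=10/3
f=lambda q,o:((q[0]+.5)/k-.5+o[0],(q[1]+.5)/k-.5+o[1])
for n,t,s in[("FR",(230,275),(107,190)),("BR",(268,130),(245,213)),("FL",(68,237),(150,110)),("BL",(112,92),(272,125))]:
    print(n,*tri(f(t,(150,170)),f(s,(210,110))))
```

```text
FR [0.4393 0.1504 0.1148] 0.0017953801295517973
BR [0.5531 0.1245 0.1058] 0.0037314250299664104
FL [0.4713 0.2787 0.1028] 0.007882567989904363
BL [0.5826 0.2474 0.1045] 0.0033379344835364083
```

The four lid corners triangulate to 0.103–0.115 m, which fits a level lid at 0.108 within picking noise. The 31 N hard stop at z=0.108 is stronger evidence. I'm handing in.

Run:
```python
from bench import workorder
print(workorder.finish_job())
```

```text
the job is handed in; nothing more can be done
None
```

I pushed the lid shut and tipped the timer twice, using only the closed fingertips. I handed the job in at about 15.8 s; it reports no verdict.

- **Lid:** It met a hard stop at 31 N with the fingertip at z = 0.108 m, the stated height of the shut lid. The final pictures show it level. My corner picks from two views gave 0.103–0.115 m, with ray gaps up to 8 mm. That agrees with a shut lid but is too rough to prove 0.04 rad, so the hard stop is the stronger evidence.
- **Timer:** Both final views show two bars on the top face, with it lying flat. The 1-bar and 3-bar faces are on either side of it. The force readings I took after each push stayed under about 4 N.
- **Rest of the scene:** In the last side view the rack, bottle, pen, carton and purple look-alikes look unmoved; I checked this by eye and did not measure it. The arm is back near its start pose, clear of everything, reading about 0.3 N.

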